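Stir the mixing beads, then hold the rod over the tip reader

ROBOT

A 6-joint arm with a two-finger parallel gripper is mounted at the origin on the work surface. World frame = base frame: x ahead of the robot, y to its left, z up, the work surface at z = 0. Lengths are in mm, angles in rad, forces in N, time in s.
With the tool pointing down it reaches from about 275 to 850 mm from the base axis. Payload 19 kg.
Tool frame: the origin (TCP) lies midway between the tips of the shut fingers; the grasp point (between the pads) lies 19 mm behind it; z points along the fingers, y is the line along which they close (so a half turn about z gives the same grasp; the last joint's range is limited). The gripper opens to 85 mm and grips with 20 to 120 N. Pads are 22 mm wide; open, the fingers measure 114 mm over their backs; the gripper's body (76 mm by 85 mm) begins 54 mm behind the grasp point. The pads swing forward as they close: fully open they stand 13 mm farther back than shut.
Start: joints at [1.055, 0.15, 1.437, -0, 1.554, -0.134], TCP at [214.241, 533.564, 231.267] pointing down, gripper open.
Joint ranges: [-2.8, 2.8], [-0.68, 2.1], [0.12, 2.68], [-1.39, 4.53], [0.16, 2.79], [-2.81, 2.81]. Speed limits (rad/s): [1.89, 1.89, 2.22, 3.01, 3.01, 3.01].

INTERFACE

Orientations are given as [roll, pitch, yaw] about the fixed x, y, z axes, in that order (R = Rz(yaw) Ry(pitch) Rx(roll)).
In Python, from cell import env gives the robot as it stands.
- The arm moves only by the tool servo_tool, never from a script. Its argument "targets" is a list of rows, each a list of 3 entries, a list of its own where there are three numbers: the opening, from -1 (shut) to 1 (fully open), then the shift along the tool's x, y, z in mm, then the turn about the tool's z in degrees. In form: [[grip, [tx, ty, tz], yaw], ...]. A call has 1 to 8 rows; each row is the pose to reach, as a shift and turn from the pose commanded when the call began, along the tool's axes at that moment; what a row does not reach only later rows make up. A row lasts 1/8 s, in which the tool goes at most 62.5 mm and 10.7 degrees, less where a joint would pass 70% of its speed; a pose out of reach is approached as far as the arm can. A call with a gripper value outside its range is refused whole. The fingers move at their own pace and stop on an object; "squeeze" is the grip in N (left out, the last holds). Time passes only in rows, so rows that repeat a pose let the fingers close. It gives the time, the measured TCP pose, the force, the opening and the grip force at its end, in the units of the state.
- env.get_obs(): the state, without advancing time (a new reading comes with each control period).
- env.grab_frame(name): name is "scene" or "top"; returns a dict with "img" (420x560x3 uint8, red, green, blue), "K" (3x3 intrinsics, pixels), "k1" (the pictures are not rectified: a ray, as slopes to the right and down, at radius r is drawn at 1 + k1 r^2 times it, then the intrinsics apply), "rvec" (rotation vector, rad) and "tvec" (3), from world to camera coordinates, as OpenCV has them. Camera axes: x right, y down, z forward; pixel columns grow to the right and rows downward; lengths in mm; the calibration is good to about 2 mm. A picture is of the moment at which its call begins. There is no depth.
- env.finish_job(): hands the job in; it is judged then, once.
The state is a dict: "t": time; "q": joint angles; "joint_vel": joint speeds; "joint_torque": joint torques, N m; "tool_pos": TCP position; "orientation": TCP orientation; "ft_force": force on the tool from outside, world axes, zero at the start; "torque": the same for the moment, N m; "width": opening from 0.0 (shut) to 1.0 (fully open); "grip_force": force on a finger pad.
Only numpy, scipy, OpenCV 4.12 (cv2) and the standard library are available. Lean on these libraries where they do the work, as an engineer would, in place of code of your own. Each camera call takes 0.05 s, during which the arm holds its last target. There are 200 camera calls.

TASK

Take the stirring rod out of its stand by the red handle and stir the beads in the white dish with it: foot down low among the beads, several wide circles round the dish that push the beads along it, so that they get well moved about and all stay in the dish. Then lift the rod out, carry it over the top of the tube rack to the reader and finish holding it still and upright in the gripper, its foot centred about 15 mm above the reader's green eye; do not put it down or let go. Touch the reader with nothing, and leave the tube rack, the bottle and the cup undisturbed.

Things in the scene. Friction and masses are not known exactly. Their poses are not given: they have to be found in the camera images.
- rod: stirring rod, 63 to 126 g, upright in its stand at first. Origin: lowest point of its foot; z runs up to the handle. From the origin up: round-ended steel foot 18 mm across to 24 mm, shaft 9 mm across, black collar 34 mm across at 125 to 129 mm, round red handle 20 mm across at 129 to 189 mm (top). Grip the handle about 160 mm above the foot; a firm grip (60 N) keeps it upright
- stand: grey rod stand, fixed to the bench, 90 x 90 mm, top plate at 140 mm on four thin corner posts. Origin under its centre on the bench. The rod hangs by its collar in the 23 mm hole at the plate's centre, its foot 15 mm above the bench: lift the rod straight up by at least 135 mm to draw it out
- dish: white round mixing dish, fixed to the bench by four low rubber feet (reach 57 mm from the centre), outside diameter 92 mm, height 60 mm, wall 4 mm, inner floor at 5 mm. Origin: centre of its underside on the bench, z up. Holds seven loose beads lying round its wall, the middle free. It stands on the left or on the right of the tube rack, the reader on the other side
- reader: contact-free tip reader, a low white instrument with a green band, fixed to the bench, 150 x 110 x 42 mm (long side along its x), with a dark display on its +x half and a grey ring with a green round eye on its -x half. Origin: centre of its underside on the bench
- eye (a point): centre of the reader's green eye (24 mm across) in a grey ring 48 mm across, 45.5 mm above the bench, 30 mm from the reader's middle on its -x side; the highest part of the reader. z is up
- rack: white rack of twelve capped sample tubes with violet caps, one loose heavy piece, 180 mm (its x) x 60 mm (its y), 98 mm high over the caps, between the dish and the reader. Origin: centre of its underside on the bench
- bottle: bystander: small black bottle, 38 mm across, 85 mm high, loose on the bench. Origin: centre of its underside
- cup: bystander: small white cup, 48 mm across, 42 mm high, loose on the bench. Origin: centre of its underside
- bead0_center (a point): centre of loose blue bead 0 in the dish, a smooth slippery ball 18 mm across, 10 g
- bead1_center (a point): centre of loose orange bead 1 in the dish, a smooth slippery ball 18 mm across, 10 g
- bead2_center (a point): centre of loose blue bead 2 in the dish, a smooth slippery ball 18 mm across, 10 g
- bead3_center (a point): centre of loose orange bead 3 in the dish, a smooth slippery ball 18 mm across, 10 g
- bead4_center (a point): centre of loose blue bead 4 in the dish, a smooth slippery ball 18 mm across, 10 g
- bead5_center (a point): centre of loose orange bead 5 in the dish, a smooth slippery ball 18 mm across, 10 g
- bead6_center (a point): centre of loose blue bead 6 in the dish, a smooth slippery ball 18 mm across, 10 g
There are look-alikes about, which are no part of the job. Of the things shaped like the stand, the grey one is meant.

How it is judged:
By the outcome, as a careful person would: the job done as asked, in the order asked, and still so for the second after the job is handed in, while the arm keeps its last pose, push and grip.
It also fails if it takes over 72 s, if anything falls off the work surface, if the arm or the gripper's body presses on something with over 40 N, if the wrist force passes 120 N, or if a joint passes its speed limit or range.

## Working session

There is one attempt and no reset: what is moved stays moved. The work goes in short steps, Python scripts to look and compute and a tool call to move; the robot and the scene stay as the last step left them, time stands still between calls to the robot, and variables do not carry over. Pictures are saved under pics/ and viewed, at most 10 in all, crops included, and the job is handed in when it is done.

Besides the shell and the picture viewer there is one more tool, called after ">>>" as name(argument=value, ...) on one line, values as JSON. servo_tool: Moves the arm, as the interface text tells. Its arguments: {"type":"object","properties":{"targets":{"type":"array"},"squeeze":{"type":"number"}},"required":["targets"]}

```bash
mkdir -p pics; cat > h.py <<'E'
import numpy as np,cv2
from cell import env
def grab(n,tag):
    f=env.grab_frame(n);np.savez(f'pics/{tag}.npz',**f);cv2.imwrite(f'pics/{tag}.png',f['img'][:,:,::-1]);return f
def load(tag): return dict(np.load(f'pics/{tag}.npz'))
def und(f,p):
    K=np.array(f['K']);k1=float(f['k1']);d=np.array([(p[0]-K[0,2])/K[0,0],(p[1]-K[1,2])/K[1,1]]);u=d.copy()
    for _ in range(30): u=d/(1+k1*(u@u))
    return u
def ray(f,p):
    R=cv2.Rodrigues(np.array(f['rvec'],float))[0];t=np.array(f['tvec'],float).ravel()
    v=R.T@np.append(und(f,p),1);return -R.T@t,v/np.linalg.norm(v)
def atz(f,p,z):
    c,v=ray(f,p);return c+v*(z-c[2])/v[2]
def tri(l):
    A=0;b=0;rs=[ray(f,p) for f,p in l]
    for c,v in rs:
        M=np.eye(3)-np.outer(v,v);A=A+M;b=b+M@c
    X=np.linalg.solve(A,b);return X,[np.linalg.norm((np.eye(3)-np.outer(v,v))@(X-c)) for c,v in rs]
def proj(f,X):
    R=cv2.Rodrigues(np.array(f['rvec'],float))[0];c=R@np.array(X,float)+np.array(f['tvec'],float).ravel()
    u=c[:2]/c[2];u=u*(1+float(f['k1'])*(u@u));K=np.array(f['K']);return [K[0,0]*u[0]+K[0,2],K[1,1]*u[1]+K[1,2]]
def crop(tag,x0,y0,x1,y1,s,out):
    cv2.imwrite(f'pics/{out}.png',cv2.resize(cv2.imread(f'pics/{tag}.png')[y0:y1,x0:x1],None,fx=s,fy=s,interpolation=cv2.INTER_CUBIC))
E
python3 - <<'E'
from h import *
a=grab('scene','s0');b=grab('top','t0')
for f in(a,b):print(f['K'],f['k1'],ray(f,(280,210)))
o=env.get_obs();print(o)
E
```

```text
[[494.94787161   0.         276.32975245]
 [  0.         494.94787161 213.13930593]
 [  0.           0.           1.        ]] -0.1451498530616269 (array([1263.50693977, -579.08773194,  685.10696073]), array([-0.64021568,  0.52391747, -0.56181347]))
[[404.68032917   0.         279.00256439]
 [  0.         404.68032917 204.9149119 ]
 [  0.           0.           1.        ]] -0.05540320296936035 (array([ 3.97699049e+02, -3.13976107e-01,  8.53402654e+02]), array([ 0.17302178,  0.02165775, -0.98467985]))
{'t': 0.1, 'q': array([ 1.05499892e+00,  1.50983308e-01,  1.43792751e+00, -5.00981804e-06,
        1.55380716e+00, -1.33967963e-01]), 'joint_vel': array([-0.0004837 , -0.00143075, -0.00213913, -0.00146103, -0.00055458,
        0.00086527]), 'joint_torque': array([ 5.21170849e-03, -7.14377475e+01, -5.71801972e+01, -3.00074480e-04,
        7.09084474e-03, -8.87561828e-05]), 'tool_pos': array([214.15437637, 533.40616366, 230.72852359]), 'orientation': array([-3.14047674e+00, -1.45343842e-04,  2.75976322e+00]), 'ft_force': array([-0.76329593, -0.40545572, -0.61186223]), 'torque': array([ 0.01962756, -0.0054252 ,  0.0055375 ]), 'grip_force': 0.0, 'width': 0.9950918091835338}
```

View pics/s0.png

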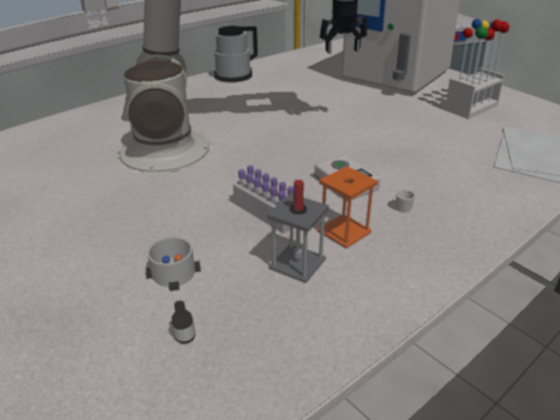

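View pics/t0.png

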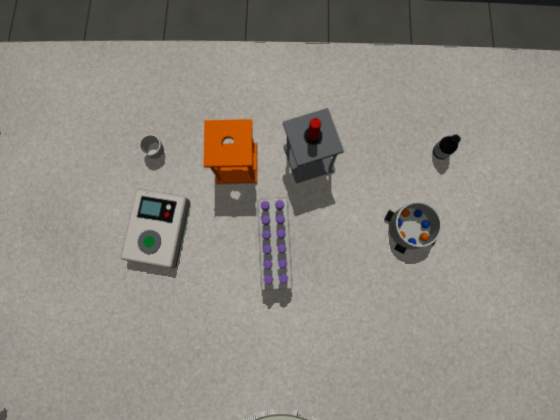

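Scene shows the rod (handle about 298,195) in the grey stand, and the empty orange look-alike stand at (348,182). The top view has the rod at (315,125), grey stand (313,137), orange stand (229,143), dish (414,226), rack (273,243), reader eye (149,241), cup (151,147) and bottle (447,147). The only things that could be confused are the grey and orange stands; the rod is in the grey one. Next is a close crop.

```bash
python3 - <<'E'
from h import *
I=lambda t,x,y,w,h,s:cv2.resize(cv2.imread(f'pics/{t}.png')[y:y+h,x:x+w],None,fx=s,fy=s,interpolation=cv2.INTER_CUBIC)
# each 400x300 : 80x60 at 5x
a=I('t0',275,100,80,60,5);b=I('s0',255,170,80,60,5);c=I('t0',375,195,80,60,5);d=I('s0',130,230,80,60,5)
cv2.imwrite('pics/c1.png',np.vstack([np.hstack([a,b]),np.hstack([c,d])]))
a=I('t0',110,185,100,75,4);b=I('s0',300,140,100,75,4);c=I('t0',230,190,100,112,2.67);d=I('s0',220,150,100,75,4)
cv2.imwrite('pics/c2.png',np.vstack([np.hstack([a,b]),np.hstack([cv2.resize(c,(267,300)),np.zeros((300,133,3),np.uint8),d])]))
E
```

```text
(no output)
```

View pics/c1.png

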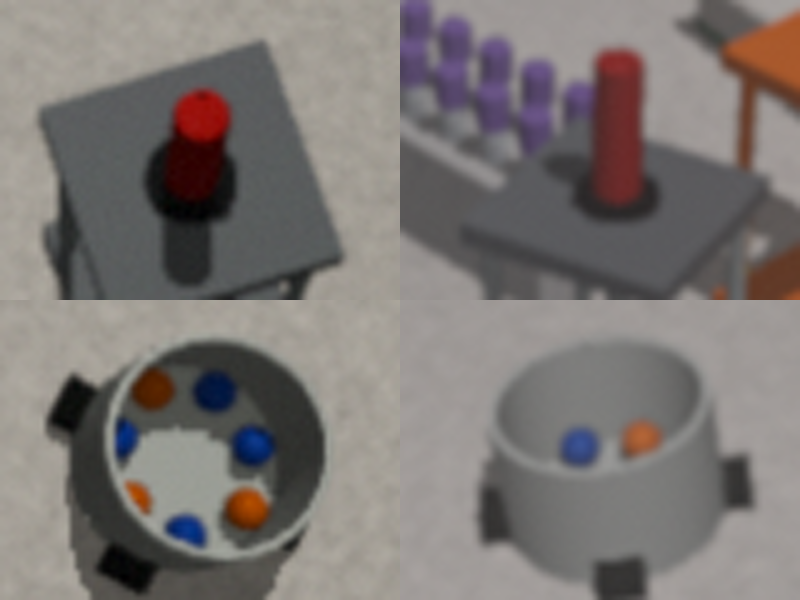

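View pics/c2.png

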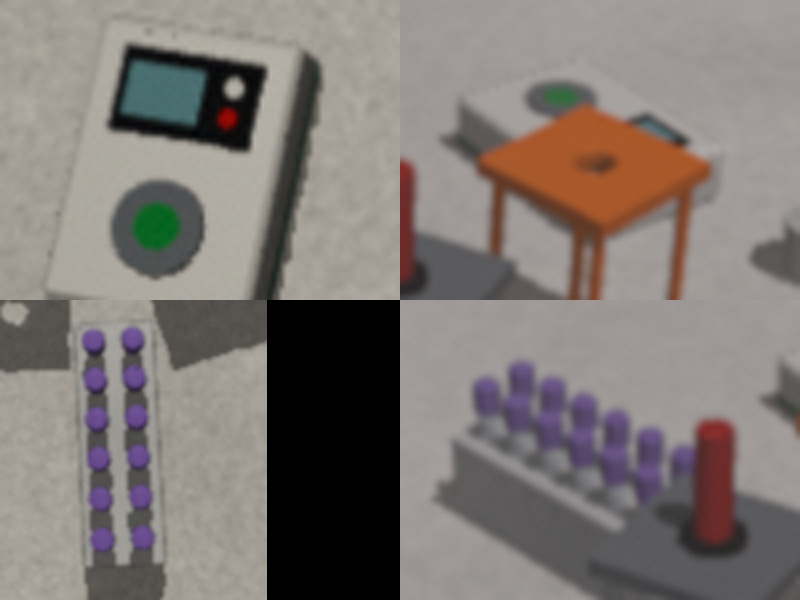

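The crops confirm the rod hangs in the grey stand. Handle-top centre is top (315.2,122.7) and scene (298.2,181.6). Dish rim centre is (417.8,224.6) and (170,250.6). Eye is (148.9,241.4) and (339.6,163.9). All seven beads lie round the dish wall.

```bash
python3 - <<'E'
from h import *
s=load('s0');t=load('t0');np.set_printoptions(precision=1,suppress=True)
for n,a,b in [('top',(315.2,122.7),(298.2,181.6)),('collar',(312.6,136),(297.8,208.6)),('dish',(417.8,224.6),(170,250.6)),('eye',(148.9,241.4),(339.6,163.9))]:
    X,e=tri([(t,a),(s,b)]);print(n,X,np.array(e))
o=lambda x,y,s,c:(x+(c[0]+.5)/s-.5,y+(c[1]+.5)/s-.5)
print('plate',[atz(t,o(275,100,5,c),140)[:2] for c in[(40,110),(265,42),(342,262)]])
print('caps',[atz(t,o(230,190,2.67,c),98)[:2] for c in[(94,41),(133,39),(102,239),(143,238)]])
print('reader',[atz(t,o(110,185,4,c),42)[:2] for c in[(110,20),(303,48),(48,290)]])
print('cup',atz(t,(151,147),42),'bottle',atz(t,(453,140),85))
# fit dish by rim: points on circle r46 z60
p=atz(t,(417.8,224.6),60);print(p)
for f,nm in((t,'t'),(s,'s')):
    print(nm,[np.round([g([proj(f,[p[0]+46*np.cos(A),p[1]+46*np.sin(A),60])[i] for A in np.linspace(0,6.28,73)]) for g in(min,max)],1) for i in(0,1)])
print(np.degrees(env.get_obs()['orientation']))
E
```

```text
top [663.8 -42.1 203.5] [0.7 0.7]
collar [663.  -41.5 141.3] [0.8 0.8]
dish [ 515.3 -257.6   56.6] [0.4 0.4]
eye [467.8 280.6  44.1] [0.7 0.7]
plate [array([691.1,  15.5]), array([720.3, -68.5]), array([634.3, -97.2])]
caps [array([539.2,  45.3]), array([541.4,  17.6]), array([400.5,  34.8]), array([402.1,   6.5])]
reader [array([575.4, 316.6]), array([563.1, 213.7]), array([434.8, 335.5])]
cup [668.9 295.7  42. ] bottle [ 683.9 -325.3   85. ]
[ 515.  -256.2   60. ]
t [array([394.6, 440.9]), array([201.8, 247.9])]
s [array([147.9, 193. ]), array([235.4, 263.6])]
[-179.9   -0.   158.1]
```

>>> servo_tool(targets=[[1,[-60,-35,0],9],[1,[-120,-70,0],19],[1,[-170,-99,0],29],[1,[-220,-128,0],39],[1,[-270,-157,0],49],[1,[-320,-186,0],59],[1,[-350,-203,0],68.1],[1,[-370,-214,0],68.1]], squeeze=60)

```text
t: 1.1
tool_pos: [478.7, 195.5, 230.9]
orientation: [-3.141, 0.0, 1.567]
ft_force: [-1.1, 0.3, 0.5]
width: 0.996
grip_force: 0.0
```

>>> servo_tool(targets=[[1,[-45,35,0],0],[1,[-90,70,0],0],[1,[-135,105,0],0],[1,[-180,140,0],0],[1,[-215,170,0],0],[1,[-238.5,185.8,0],0],[1,[-238.5,185.8,0],0],[1,[-238.5,185.8,0],0]])

```text
t: 2.1
tool_pos: [663.4, -40.8, 231.0]
orientation: [-3.141, -0.0, 1.571]
ft_force: [-0.3, -0.4, 1.1]
width: 1.001
grip_force: 0.0
```

```bash
python3 - <<'E'
from h import *
a=grab('scene','s1');b=grab('top','t1');o=env.get_obs();print(o['tool_pos'],o['orientation'],o['ft_force'])
I=lambda t,x,y,w,h,s:cv2.resize(cv2.imread(f'pics/{t}.png')[y:y+h,x:x+w],None,fx=s,fy=s,interpolation=cv2.INTER_CUBIC)
cv2.imwrite('pics/c3.png',np.hstack([I('s1',255,130,80,100,5),I('t1',275,80,80,100,5)]))
E
```

```text
[663.38093275 -40.43641589 231.52696714] [ 3.14152112e+00 -1.07593897e-05  1.57207759e+00] [ 0.23592682 -0.12283445 -0.72181388]
```

View pics/c3.png

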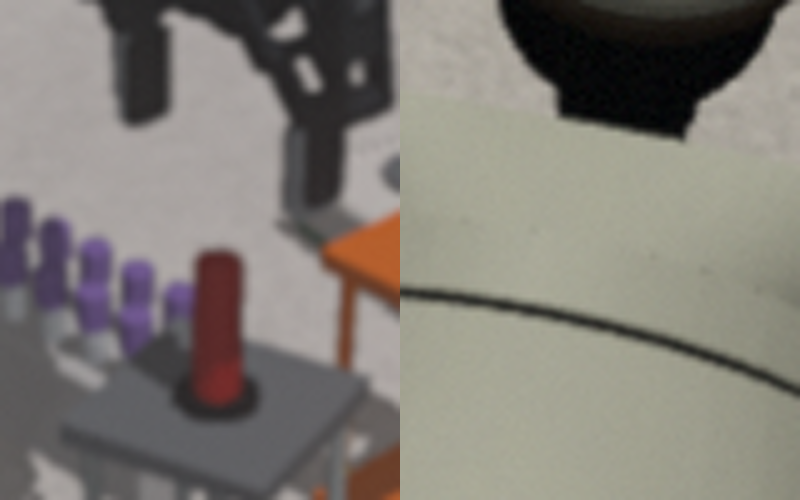

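The left scene crop shows the open fingers straddling above the red handle along world X, centred on it. Descending 75 mm and gripping.

>>> servo_tool(targets=[[1,[0,0,20],0],[1,[0,0,40],0],[1,[0,0,60],0],[1,[0,0,72],0],[1,[0,0,75],0],[1,[0,0,75],0],[0.2,[0,0,75],0],[-0.2,[0,0,75],0]])

```text
t: 3.2
tool_pos: [663.9, -41.3, 156.8]
orientation: [3.141, 0.0, 1.571]
ft_force: [-0.5, -0.3, 0.3]
width: 0.606
grip_force: 0.0
```

>>> servo_tool(targets=[[-0.5,[0,0,0],0],[-1,[0,0,0],0],[-1,[0,0,0],0],[-1,[0,0,0],0],[-1,[0,0,0],0],[-1,[0,0,0],0]], squeeze=60)

```text
t: 3.95
tool_pos: [663.8, -41.3, 156.5]
orientation: [3.141, 0.0, 1.571]
ft_force: [-1.8, -0.2, 4.8]
width: 0.221
grip_force: 58.5
```

>>> servo_tool(targets=[[-1,[0,0,-10],0],[-1,[0,0,-30],0],[-1,[0,0,-55],0],[-1,[0,0,-80],0],[-1,[0,0,-105],0],[-1,[0,0,-130],0],[-1,[0,0,-145],0],[-1,[0,0,-155],0]])

```text
t: 4.95
tool_pos: [663.8, -41.3, 312.4]
orientation: [3.141, 0.0, 1.571]
ft_force: [0.2, 0.0, -0.9]
width: 0.217
grip_force: 58.5
```

```bash
python3 - <<'E'
from h import *
a=grab('scene','s2');o=env.get_obs();print(o['tool_pos'],o['orientation'],o['ft_force'],o['width'])
X=o['tool_pos'];f=X+np.array([0,0,19-160]);print('foot expected',f,[np.round(proj(a,f+[0,0,z])) for z in(0,125,189)])
crop('s2',240,60,380,260,3,'c4')
E
```

```text
[663.9062524  -41.3094433  313.23456685] [3.14009641e+00 3.65102930e-04 1.57124873e+00] [-0.04576091 -0.61818247 -0.66049023] 0.2202621060821496
foot expected [663.9062524  -41.3094433  172.23456685] [array([299., 195.]), array([299., 136.]), array([300., 103.])]
```

View pics/c4.png

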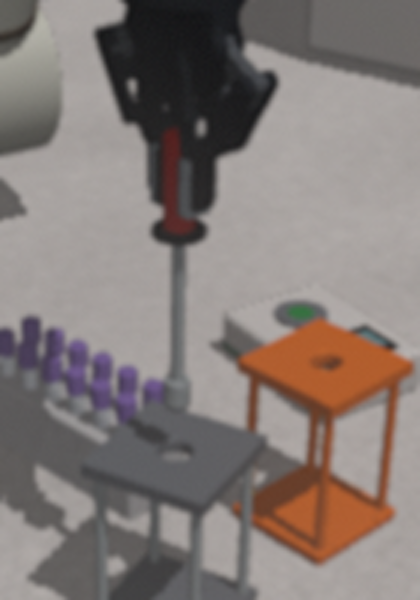

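The crop shows the rod drawn out, hanging upright, with its foot at image (298.7,196) against (299,195) predicted. Now to the dish centre.

>>> servo_tool(targets=[[-1,[-10,-7,0],0],[-1,[-40,-27.5,0],0],[-1,[-75,-51.5,0],0],[-1,[-110,-76,0],0],[-1,[-145,-100,0],0],[-1,[-180,-124,0],0],[-1,[-205,-141.5,0],0],[-1,[-215.5,-148.5,0],0]])

```text
t: 6.0
tool_pos: [513.9, -258.3, 310.6]
orientation: [-3.141, -0.0, 1.569]
ft_force: [1.0, 0.7, -1.5]
width: 0.218
grip_force: 58.6
```

>>> servo_tool(targets=[[-1,[0,0,10],0],[-1,[0,0,30],0],[-1,[0,0,50],0],[-1,[0,0,70],0],[-1,[0,0,85],0],[-1,[0,0,95],0],[-1,[0,0,95],0],[-1,[0,0,95],0]])

```text
t: 7.0
tool_pos: [515.6, -256.9, 217.0]
orientation: [3.141, 0.001, 1.571]
ft_force: [0.4, -0.8, -1.3]
width: 0.216
grip_force: 58.6
```

```bash
python3 - <<'E'
from h import *
a=grab('scene','s3');t=grab('top','t3');o=env.get_obs();print(o['tool_pos'],o['ft_force'])
I=lambda t,x,y,w,h,s:cv2.resize(cv2.imread(f'pics/{t}.png')[y:y+h,x:x+w],None,fx=s,fy=s,interpolation=cv2.INTER_CUBIC)
f=o['tool_pos']-[0,0,141];print(f,proj(a,f))
cv2.imwrite('pics/c5.png',np.hstack([I('s3',120,200,100,100,4),I('t3',360,170,100,100,4)]))
E
```

```text
[ 515.57032678 -256.99734672  216.9820452 ] [ 0.43574486 -1.03780282 -1.97851029]
[ 515.57032678 -256.99734672   75.9820452 ] [np.float64(169.1961910827261), np.float64(243.08776259225604)]
```

View pics/c5.png

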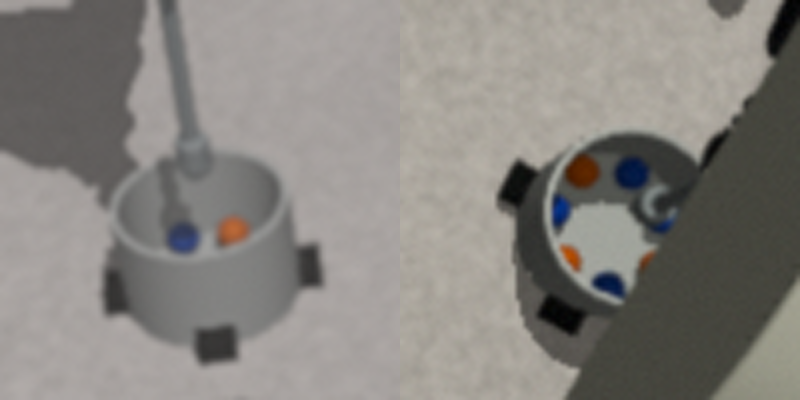

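The crop shows the foot hanging just over the dish middle, with the seven beads round the wall. Lowering the foot to about 9 mm.

>>> servo_tool(targets=[[-1,[0,0,15],0],[-1,[0,0,30],0],[-1,[0,0,45],0],[-1,[0,0,55],0],[-1,[0,0,61],0],[-1,[0,0,66],0],[-1,[0,0,66],0]])

```text
t: 7.98
tool_pos: [515.3, -256.8, 150.2]
orientation: [-3.141, -0.0, 1.571]
ft_force: [-0.7, 0.2, -0.3]
width: 0.216
grip_force: 58.6
```

>>> servo_tool(targets=[[-1,[0.6,1.4,0],0],[-1,[2.1,2.1,0],0],[-1,[4.2,1.7,0],0],[-1,[6,0,0],0],[-1,[6.9,-2.9,0],0],[-1,[6.4,-6.4,0],0],[-1,[4,-9.7,0],0],[-1,[0,-12,0],0]])

```text
t: 8.98
tool_pos: [503.1, -257.2, 150.4]
orientation: [-3.142, 0.0, 1.571]
ft_force: [0.0, -0.4, -0.7]
width: 0.218
grip_force: 58.6
```

>>> servo_tool(targets=[[-1,[-5,0,0],0],[-1,[-9.9,2.1,0],0],[-1,[-13.9,6.3,0],0],[-1,[-16,12,0],0],[-1,[-15.7,18.5,0],0],[-1,[-12.7,24.7,0],0],[-1,[-7.3,29.6,0],0],[-1,[0,32,0],0]])

```text
t: 9.98
tool_pos: [535.2, -256.2, 150.1]
orientation: [-3.14, -0.0, 1.571]
ft_force: [-5.8, -1.3, 0.2]
width: 0.219
grip_force: 59.7
```

>>> servo_tool(targets=[[-1,[7.8,-1.1,0],0],[-1,[14.8,-5.2,0],0],[-1,[19.9,-11.8,0],0],[-1,[22,-20,0],0],[-1,[20.8,-28.6,0],0],[-1,[16.3,-36.3,0],0],[-1,[9,-41.7,0],0],[-1,[0,-44,0],0]])

```text
t: 10.98
tool_pos: [492.4, -257.1, 151.2]
orientation: [3.137, -0.0, 1.571]
ft_force: [13.2, 1.6, 1.9]
width: 0.218
grip_force: 69.1
```

```bash
python3 - <<'E'
from h import *
a=grab('scene','s4');t=grab('top','t4');o=env.get_obs();print(o['tool_pos'],o['orientation'],o['ft_force'],o['torque'])
I=lambda t,x,y,w,h,s:cv2.resize(cv2.imread(f'pics/{t}.png')[y:y+h,x:x+w],None,fx=s,fy=s,interpolation=cv2.INTER_CUBIC)
cv2.imwrite('pics/c6.png',np.hstack([I('s4',120,160,100,150,4),I('t4',360,150,100,150,4)]))
E
```

```text
[ 492.58220352 -257.7559607   151.23322066] [3.13687965e+00 3.92837013e-04 1.57045979e+00] [11.60600669  2.00447692  2.0933864 ] [ 0.36554266 -3.54077829  0.07531862]
```

View pics/c6.png

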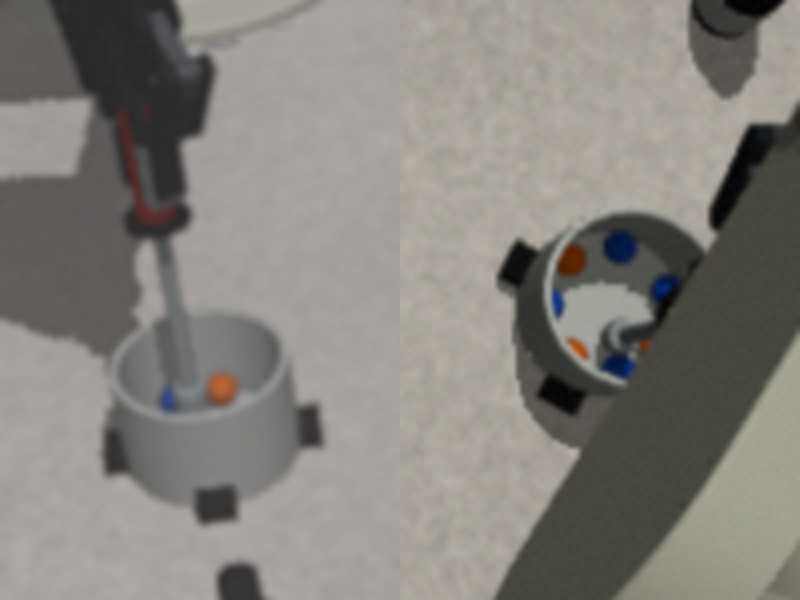

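The crops show the foot pressing on a bead from inside (13 N) instead of pushing it along. I need to enter at a gap between beads, so I'll compute the bead angles from the top-view pixels.

```bash
python3 - <<'E'
from h import *
t0=load('t0');t4=load('t4');s4=load('s4')
o=lambda x,y,s,c:(x+(c[0]+.5)/s-.5,y+(c[1]+.5)/s-.5)
def pr(l):
    for p in l: d=p[:2]-[515,-257];print(np.round(p[:2],0),'r %.0f th %.0f'%(np.hypot(*d),np.degrees(np.arctan2(d[1],d[0]))%360))
print('t0');pr([atz(t0,o(375,195,5,c),14) for c in[(152,90),(215,92),(252,147),(247,210),(185,233),(130,200),(118,140)]])
print('t4');pr([atz(t4,o(360,150,4,c),14) for c in[(170,260),(220,247),(265,288),(247,346),(218,368),(174,352),(153,303)]])
print('foot top');pr([atz(t4,o(360,150,4,(213,335)),22)])
print(proj(s4,[492.5,-257.5,10]),proj(t4,[492.5,-257.5,34]))
E
```

```text
t0
[ 547. -245.] r 34 th 21
[ 546. -271.] r 35 th 335
[ 523. -286.] r 30 th 286
[ 497. -283.] r 32 th 235
[ 487. -257.] r 28 th 180
[ 500. -234.] r 27 th 124
[ 525. -230.] r 29 th 70
t4
[ 542. -239.] r 33 th 34
[ 550. -265.] r 36 th 347
[ 529. -288.] r 34 th 293
[ 498. -278.] r 27 th 230
[ 486. -262.] r 30 th 190
[ 494. -239.] r 28 th 141
[ 519. -229.] r 28 th 82
foot top
[ 502. -258.] r 13 th 183
[np.float64(168.0190032072968), np.float64(262.5224452089337)] [np.float64(414.7351426380858), np.float64(237.35472457303024)]
```

>>> servo_tool(targets=[[-1,[0,8,0],0],[-1,[0,16,0],0],[-1,[0,24,0],0],[-1,[0,24,0],0],[-1,[0,24,0],0],[-1,[0,24,0],0]], squeeze=110)

```text
t: 11.82
tool_pos: [515.2, -256.9, 150.3]
orientation: [-3.141, 0.0, 1.571]
ft_force: [-0.5, 0.3, -0.9]
width: 0.214
grip_force: 107.2
```

```bash
python3 - <<'E'
from h import *
a=grab('scene','s5');t=grab('top','t5');o=env.get_obs();print(o['tool_pos'],o['orientation'],o['ft_force'],o['torque'],o['grip_force'])
I=lambda t,x,y,w,h,s:cv2.resize(cv2.imread(f'pics/{t}.png')[y:y+h,x:x+w],None,fx=s,fy=s,interpolation=cv2.INTER_CUBIC)
f=o['tool_pos']-[0,0,141]
for n,F in(('s',a),('t',t)):
  for z in(0,24,60,125):print(n,z,np.round(proj(F,f+[0,0,z]),1))
cv2.imwrite('pics/c7.png',np.hstack([I('s5',130,170,80,115,5),I('t5',380,190,80,115,5)]))
E
```

```text
[ 515.22714781 -256.88414264  150.39222676] [-3.14158799e+00  1.19742189e-04  1.57113833e+00] [-0.46410095  0.15866417 -0.99908922] [-0.01673316  0.00487263  0.02196104] 107.24985122680664
s 0 [173.6 268. ]
s 24 [172.  259.2]
s 60 [169.6 245.5]
s 125 [165.  219.4]
t 0 [410.5 227.8]
t 24 [414.  226.3]
t 60 [419.7 223.8]
t 125 [431.2 218.7]
```

View pics/c7.png

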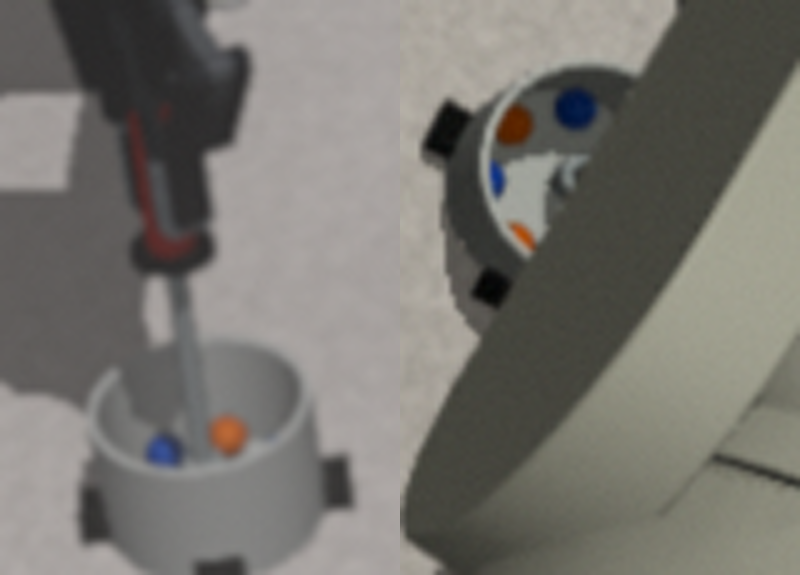

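The crop shows the foot near the dish middle, with the collar where predicted, and the beads still round the wall. Now wedging slowly into the widest gap, at about 262°.

>>> servo_tool(targets=[[-1,[-5,-0.7,0],0],[-1,[-10,-1.4,0],0],[-1,[-14,-2,0],0],[-1,[-17,-2.4,0],0],[-1,[-19,-2.7,0],0],[-1,[-21,-3,0],0],[-1,[-23,-3.2,0],0],[-1,[-24,-3.4,0],0]])

```text
t: 12.92
tool_pos: [511.1, -280.1, 149.8]
orientation: [-3.139, -0.002, 1.571]
ft_force: [-6.2, 6.4, 0.9]
width: 0.207
grip_force: 107.2
```

>>> servo_tool(targets=[[-1,[0,3.9,0],0],[-1,[-0.6,7.7,0],0],[-1,[0.5,12,0],0],[-1,[2.3,15.9,0],0],[-1,[5,19.5,0],0],[-1,[7.9,22.6,0],0],[-1,[11.5,25,0],0],[-1,[15.4,26.9,0],0]])

```text
t: 13.92
tool_pos: [538.0, -265.7, 150.2]
orientation: [-3.139, 0.001, 1.571]
ft_force: [-9.9, -4.7, 2.1]
width: 0.205
grip_force: 109.8
```

```bash
cat >beads.py <<'E'
from h import *
import sys
t=grab('top',sys.argv[1]);s=grab('scene','s'+sys.argv[1])
for nm,f,x0,y0,x1,y1 in(('top',t,385,190,450,255),('scene',s,140,225,205,285)):
    h=cv2.cvtColor(f['img'],cv2.COLOR_RGB2HSV)
    for c,lo,hi in(('blue',(105,120,50),(130,255,255)),('orange',(5,150,70),(20,255,255))):
        m=cv2.inRange(h,lo,hi);z=np.zeros_like(m);z[y0:y1,x0:x1]=m[y0:y1,x0:x1]
        n,_,st,ce=cv2.connectedComponentsWithStats(z)
        for i in range(1,n):
            if st[i,4]>5:
                d=atz(f,ce[i],14)[:2]-[515,-257];print(nm,c,st[i,4],np.round(ce[i],1),'r %.0f th %.0f'%(np.hypot(*d),np.degrees(np.arctan2(d[1],d[0]))%360))
o=env.get_obs();print(o['tool_pos'],o['ft_force'],o['grip_force'])
E
python3 beads.py b1
```

```text
top blue 95 [409.1 211.9] r 34 th 6
top blue 13 [398.9 225.3] r 26 th 81
top orange 21 [400.4 218.3] r 29 th 49
scene orange 26 [175.  256.5] r 32 th 143
[ 537.96405728 -265.48133582  150.20557212] [-8.75783904 -3.51131356  2.02640465] 109.5743715763092
```

>>> servo_tool(targets=[[-1,[6.3,2.4,0],0],[-1,[13.1,2.1,0],0],[-1,[19.6,0.1,0],0],[-1,[25.3,-3.6,0],0],[-1,[29.9,-8.6,0],0],[-1,[33,-14.6,0],0],[-1,[34.5,-21.2,0],0],[-1,[34.2,-28,0],0]])

```text
t: 15.02
tool_pos: [510.4, -231.1, 150.3]
orientation: [3.142, -0.0, 1.571]
ft_force: [0.4, 0.3, -0.9]
width: 0.205
grip_force: 108.1
```

```bash
python3 beads.py b2
```

```text
top blue 23 [400.4 216.3] r 32 th 43
scene blue 12 [160.2 260.4] r 37 th 199
scene orange 26 [167.3 258. ] r 33 th 173
[ 510.30050911 -231.41859556  150.4606326 ] [ 0.20078879 -0.49027831 -0.53423634] 108.14164638519287
```

>>> servo_tool(targets=[[-1,[-2,-6.5,0],0],[-1,[-5.7,-12.2,0],0],[-1,[-10.7,-16.8,0],0],[-1,[-16.7,-19.9,0],0],[-1,[-23.3,-21.4,0],0],[-1,[-30.1,-21.1,0],0],[-1,[-36.6,-19.1,0],0],[-1,[-42.3,-15.4,0],0]])

```text
t: 16.12
tool_pos: [495.9, -273.8, 150.8]
orientation: [3.14, -0.0, 1.571]
ft_force: [2.0, 4.2, 1.4]
width: 0.209
grip_force: 108.6
```

>>> servo_tool(targets=[[-1,[-4.6,5,0],0],[-1,[-7.7,11,0],0],[-1,[-9.2,17.6,0],0],[-1,[-8.9,24.4,0],0],[-1,[-6.9,30.9,0],0],[-1,[-3.2,36.6,0],0],[-1,[1.8,41.2,0],0],[-1,[7.8,44.3,0],0]])

```text
t: 17.12
tool_pos: [540.0, -265.5, 150.3]
orientation: [-3.142, 0.0, 1.571]
ft_force: [0.6, 0.3, -1.7]
width: 0.21
grip_force: 108.4
```

```bash
python3 beads.py b3
```

```text
top blue 45 [400.8 217.6] r 30 th 46
scene orange 7 [182.  256.6] r 35 th 117
[ 540.03100721 -265.14940783  150.38376917] [ 0.05183134  0.23219689 -1.92450403] 108.36987018585205
```

>>> servo_tool(targets=[[-1,[6.6,1.5,0],0],[-1,[13.4,1.2,0],0],[-1,[19.9,-0.8,0],0],[-1,[25.6,-4.5,0],0],[-1,[30.2,-9.5,0],0],[-1,[33.3,-15.5,0],0],[-1,[34.8,-22.1,0],0],[-1,[34.5,-28.9,0],0]])

```text
t: 18.23
tool_pos: [510.3, -231.3, 150.3]
orientation: [-3.141, 0.0, 1.571]
ft_force: [-0.3, -0.4, -0.3]
width: 0.207
grip_force: 108.0
```

>>> servo_tool(targets=[[-1,[-2,-6.5,0],0],[-1,[-5.7,-12.2,0],0],[-1,[-10.7,-16.8,0],0],[-1,[-16.7,-19.9,0],0],[-1,[-23.3,-21.4,0],0],[-1,[-30.1,-21.1,0],0],[-1,[-36.6,-19.1,0],0],[-1,[-42.3,-15.4,0],0]])

```text
t: 19.23
tool_pos: [496.3, -273.4, 150.5]
orientation: [3.14, -0.001, 1.571]
ft_force: [5.5, 6.7, 1.7]
width: 0.206
grip_force: 109.3
```

>>> servo_tool(targets=[[-1,[-4.6,5,0],0],[-1,[-7.7,11,0],0],[-1,[-9.2,17.6,0],0],[-1,[-8.9,24.4,0],0],[-1,[-6.9,30.9,0],0],[-1,[-3.2,36.6,0],0],[-1,[1.8,41.2,0],0],[-1,[7.8,44.3,0],0]])

```text
t: 20.23
tool_pos: [537.4, -266.0, 149.4]
orientation: [-3.134, -0.0, 1.571]
ft_force: [-20.3, -0.9, 5.1]
width: 0.207
grip_force: 114.0
```

```bash
python3 beads.py b4
```

```text
top blue 37 [413.9 210.4] r 37 th 350
top blue 20 [400.5 217.7] r 30 th 47
top orange 45 [405.7 212.2] r 34 th 18
top orange 12 [398.7 224.3] r 27 th 76
[ 537.34688064 -265.46391531  149.27230651] [-18.4372941    1.11821776   3.58136096] 113.78715550526977
```

>>> servo_tool(targets=[[-1,[6,0.5,0],0],[-1,[12.5,0.2,0],0],[-1,[18.9,-1.5,0],0],[-1,[24.6,-5,0],0],[-1,[29.2,-10,0],0],[-1,[32.3,-15.8,0],0],[-1,[34,-22.1,0],0],[-1,[34.5,-28.9,0],0]])

```text
t: 21.32
tool_pos: [511.4, -232.8, 151.0]
orientation: [3.14, 0.004, 1.571]
ft_force: [1.0, -1.5, 0.2]
width: 0.203
grip_force: 108.9
```

>>> servo_tool(targets=[[-1,[-2,-6.5,0],0],[-1,[-5.7,-12.2,0],0],[-1,[-10.7,-16.8,0],0],[-1,[-16.7,-19.9,0],0],[-1,[-23.3,-21.4,0],0],[-1,[-30.1,-21.1,0],0],[-1,[-36.6,-19.1,0],0],[-1,[-42.3,-15.4,0],0]])

```text
t: 22.32
tool_pos: [495.7, -274.1, 150.3]
orientation: [-3.141, 0.0, 1.571]
ft_force: [0.8, -0.2, -0.6]
width: 0.204
grip_force: 108.8
```

```bash
python3 beads.py b5
```

```text
top blue 48 [411.  211.3] r 35 th 359
top blue 97 [426.4 223.9] r 33 th 285
top blue 12 [398.8 222.9] r 28 th 70
top orange 48 [419.5 214. ] r 35 th 328
top orange 35 [402.4 215.1] r 32 th 34
top orange 8 [401.9 233.8] r 24 th 124
scene orange 19 [178.7 256.8] r 32 th 128
[ 495.86036403 -274.15022811  150.1892793 ] [-0.60289335  0.65748847 -1.44452818] 108.82261991500854
```

>>> servo_tool(targets=[[-1,[-4.6,5,0],0],[-1,[-7.7,11,0],0],[-1,[-9.2,17.6,0],0],[-1,[-8.9,24.4,0],0],[-1,[-6.9,30.9,0],0],[-1,[-3.2,36.6,0],0],[-1,[1.8,41.2,0],0],[-1,[7.8,44.3,0],0]])

```text
t: 23.42
tool_pos: [540.3, -265.8, 150.6]
orientation: [3.141, 0.001, 1.571]
ft_force: [-0.6, -1.7, -0.7]
width: 0.208
grip_force: 108.8
```

>>> servo_tool(targets=[[-1,[6.6,1.5,0],0],[-1,[13.4,1.2,0],0],[-1,[19.9,-0.8,0],0],[-1,[25.6,-4.5,0],0],[-1,[30.2,-9.5,0],0],[-1,[33.3,-15.5,0],0],[-1,[34.8,-22.1,0],0],[-1,[34.5,-28.9,0],0]])

```text
t: 24.42
tool_pos: [510.5, -231.2, 150.4]
orientation: [3.141, 0.0, 1.571]
ft_force: [0.5, -1.6, -0.2]
width: 0.212
grip_force: 108.9
```

>>> servo_tool(targets=[[-1,[-2,-6.5,0],0],[-1,[-5.7,-12.2,0],0],[-1,[-10.7,-16.8,0],0],[-1,[-16.7,-19.9,0],0],[-1,[-23.3,-21.4,0],0],[-1,[-30.1,-21.1,0],0],[-1,[-36.6,-19.1,0],0],[-1,[-42.3,-15.4,0],0]])

```text
t: 25.42
tool_pos: [495.8, -273.0, 150.5]
orientation: [3.141, -0.002, 1.571]
ft_force: [3.6, 7.0, 2.3]
width: 0.203
grip_force: 110.0
```

```bash
python3 beads.py b6
```

```text
top blue 23 [400.6 217.7] r 30 th 47
top blue 10 [399.1 227. ] r 25 th 88
top blue 21 [426.8 228.2] r 33 th 269
top blue 25 [411.3 240.6] r 27 th 179
top orange 52 [426.4 221.9] r 35 th 292
top orange 40 [424.5 238.5] r 35 th 231
scene blue 6 [168.5 257.5] r 33 th 168
scene orange 28 [175.8 256.5] r 32 th 140
[ 495.34152501 -273.72082665  150.01582554] [-0.46079327  0.92530086  0.50918048] 108.88264775276184
```

>>> servo_tool(targets=[[-1,[5,6,0],0],[-1,[11,13,0],0],[-1,[16.7,19.9,0],0],[-1,[16.7,19.9,0],0],[-1,[16.7,19.9,-15],0],[-1,[16.7,19.9,-35],0],[-1,[16.7,19.9,-60],0],[-1,[16.7,19.9,-85],0]])

```text
t: 26.52
tool_pos: [515.2, -257.1, 237.3]
orientation: [3.141, 0.001, 1.571]
ft_force: [-0.9, -0.5, -1.6]
width: 0.206
grip_force: 108.8
```

>>> servo_tool(targets=[[-1,[0,0,-25],0],[-1,[0,0,-50],0],[-1,[0,0,-70],0],[-1,[0,0,-80],0],[-1,[0,0,-80],0]])

```text
t: 27.15
tool_pos: [515.3, -257.0, 316.0]
orientation: [3.141, 0.001, 1.571]
ft_force: [0.5, 0.4, -1.6]
width: 0.203
grip_force: 108.9
```

>>> servo_tool(targets=[[-1,[10,-0.9,0],0],[-1,[35,-3,0],0],[-1,[70,-6,0],0],[-1,[110,-9.6,0],0],[-1,[150,-13,0],0],[-1,[190,-16.6,0],0],[-1,[230,-20,0],0],[-1,[270,-23.6,0],0]])

```text
t: 28.15
tool_pos: [490.5, 15.7, 315.1]
orientation: [-3.141, -0.0, 1.572]
ft_force: [0.8, -0.1, -1.4]
width: 0.206
grip_force: 108.8
```

>>> servo_tool(targets=[[-1,[40,-3.5,0],0],[-1,[80,-7,0],0],[-1,[120,-10.5,0],0],[-1,[160,-14,0],0],[-1,[200,-17.5,0],0],[-1,[235,-20.5,0],0],[-1,[258,-22.6,0],0],[-1,[267.6,-23.6,0],0]])

```text
t: 29.15
tool_pos: [466.5, 282.3, 315.0]
orientation: [-3.141, 0.0, 1.573]
ft_force: [-0.7, -0.2, -0.4]
width: 0.207
grip_force: 108.8
```

```bash
python3 - <<'E'
from h import *
o0=env.get_obs()
a=grab('scene','s6');t=grab('top','t6');o=env.get_obs();print(o['t'],o['tool_pos'],o['orientation'],o['ft_force'],o['width'])
f=o['tool_pos']-[0,0,141]
for n,F,x,y in(('s',a,280,20),('t',t,80,190)):
  for z in(0,24,60,125,160):print(n,z,np.round(proj(F,f+[0,0,z]),1))
I=lambda t,x,y,w,h,s:cv2.resize(cv2.imread(f'pics/{t}.png')[y:y+h,x:x+w],None,fx=s,fy=s,interpolation=cv2.INTER_CUBIC)
cv2.imwrite('pics/c8.png',np.hstack([I('s6',300,70,80,120,5),I('t6',110,185,80,120,5)]))
E
```

```text
29.25 [467.07170175 281.48685595 315.08937973] [-3.14117260e+00  1.86910912e-04  1.57266051e+00] [ 0.34870208 -0.90927223 -1.19729892] 0.21148079020264418
s 0 [342.6 118.7]
s 24 [343.2 109.9]
s 60 [343.9  96.4]
s 125 [345.4  71. ]
s 160 [346.2  56.8]
t 0 [123.4 234.6]
t 24 [117.7 233. ]
t 60 [108.3 230.2]
t 125 [ 88.6 224.5]
t 160 [ 76.1 220.8]
```

>>> servo_tool(targets=[[-1,[0,0,20],0],[-1,[0,0,45],0],[-1,[0,0,65],0],[-1,[0,0,80],0],[-1,[0,0,92],0],[-1,[0,0,99],0],[-1,[0,0,99],0],[-1,[0,0,99],0]])

```text
t: 30.25
tool_pos: [468.1, 280.8, 216.8]
orientation: [3.141, -0.0, 1.571]
ft_force: [-0.0, -0.2, -0.8]
width: 0.207
grip_force: 108.8
```

```bash
python3 - <<'E'
from h import *
a=grab('scene','s7');t=grab('top','t7');o=env.get_obs();print(o['t'],o['tool_pos'],o['orientation'],o['ft_force'],o['width'])
f=o['tool_pos']-[0,0,141]
for n,F in(('s',a),('t',t)):
  for z in(0,9,24,60,100,125,160):print(n,z,np.round(proj(F,f+[0,0,z]),1))
I=lambda t,x,y,w,h,s:cv2.resize(cv2.imread(f'pics/{t}.png')[y:y+h,x:x+w],None,fx=s,fy=s,interpolation=cv2.INTER_CUBIC)
cv2.imwrite('pics/c8.png',np.hstack([I('s7',310,75,50,100,6)[:600],np.zeros((600,10,3),np.uint8),I('t7',95,205,70,60,7)[:420].copy() if 0 else np.vstack([I('t7',95,205,70,60,7),np.zeros((180,490,3),np.uint8)])]))
E
```

```text
30.35 [468.09448238 280.81507134 216.77690832] [ 3.14094340e+00 -2.09370531e-04  1.57128002e+00] [ 0.99568273  0.22178278 -1.29507449] 0.2097490773523743
s 0 [340.6 153.3]
s 9 [340.8 150.3]
s 24 [341.1 145.2]
s 60 [341.9 132.6]
s 100 [342.8 118.3]
s 125 [343.3 109.1]
s 160 [344.1  95.9]
t 0 [143.7 239.9]
t 9 [142.1 239.4]
t 24 [139.3 238.6]
t 60 [132.2 236.5]
t 100 [123.5 233.9]
t 125 [117.5 232.2]
t 160 [108.4 229.5]
```

View pics/c8.png

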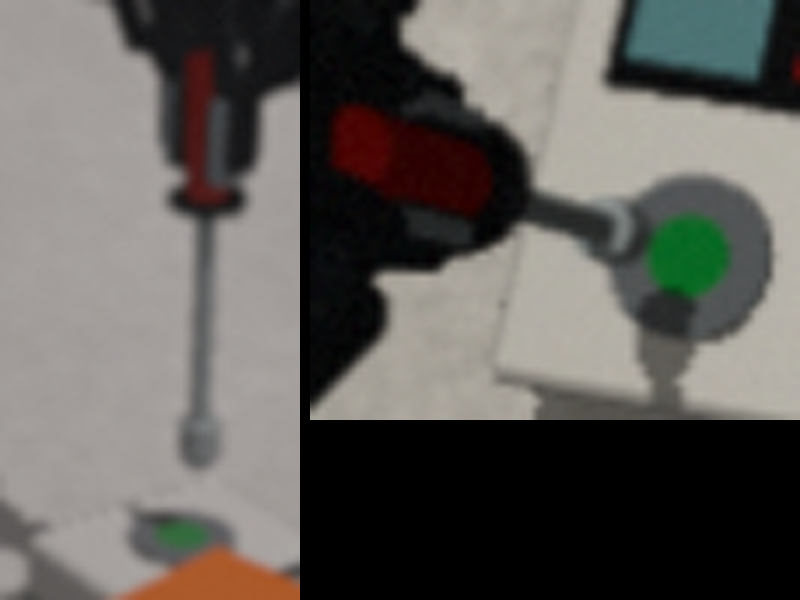

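The left crop shows the rod hanging over the eye, with its foot bottom at scene (342.8,152.9) and the eye at (340.1,163.4). In the top view the foot is at about (140,237.5) and the eye at (149,241.1). The rod leans about 2°, foot toward +Y. I'll measure the offset of the foot from the eye.

```bash
python3 - <<'E'
from h import *
np.set_printoptions(precision=1,suppress=True)
s=load('s7');t=load('t7')
for n,a,b in[('foot z24',(139.3,237.2),None),('handle top',(102.1,225.0),None)]:
    for z in ((96,100) if 'foot' in n else (265,)):print(n,z,atz(t,a,z))
print('eye',tri([(t,(149,241.1)),(s,(340.1,163.4))]))
for p in[(140,237.4),(141,237.8),(142,238.2)]:print('footsphere',tri([(t,p),(s,(342.7,149.6))]))
print('scene-only foot, X fixed 468..470, along ray:')
c,v=ray(s,(342.7,149.6))
for z in(80,85,90):print(c+v*(z-c[2])/v[2])
c,v=ray(s,(343.9,108))
for z in(200,203,206):print('collar',c+v*(z-c[2])/v[2])
# numeric patch of top: diff to t0 (gray) and gray
g=cv2.cvtColor(t['img'],cv2.COLOR_RGB2GRAY);print(g[230:252,128:160])
E
```

```text
foot z24 96 [471.1 282.4  96. ]
foot z24 100 [470.7 280.9 100. ]
handle top 265 [471.2 277.9 265. ]
eye (array([468.7, 280.5,  45.8]), [np.float64(0.06597338540263244), np.float64(0.06597338540271067)])
footsphere (array([471.6, 284.3,  87. ]), [np.float64(0.09498694203446847), np.float64(0.09498694203443606)])
footsphere (array([471.4, 283.1,  87. ]), [np.float64(0.8716355905762687), np.float64(0.8716355905763188)])
footsphere (array([471.3, 281.9,  87. ]), [np.float64(1.8383770318603587), np.float64(1.8383770318603638)])
scene-only foot, X fixed 468..470, along ray:
[462.3 294.3  80. ]
[468.9 287.1  85. ]
[475.5 279.8  90. ]
collar [462.9 288.4 200. ]
collar [467.8 283.  203. ]
collar [472.8 277.7 206. ]
[[174 176 177 176 176 177 176 176 176 176 176 176 176 177 178 175 157 143
  130 118 114 112 114 113 120 134 155 170 175 177 177 178]
 [171 171 174 174 175 177 175 176 176 177 176 178 176 175 172 155 122 105
   94  90  88  86  86  88  90  94 112 129 147 168 179 179]
 [120 139 158 169 172 175 177 174 174 174 172 172 170 158 131 109  92  85
   83  85  85  84  84  86  84  84  87  95 10
[... 1842 characters left out ...]
6  83  84  84  85  83  83  81  83]
 [174 176 175 175 175 176 176 175 174 169 148 110  88  84  70  53  48  43
   41  41  48  61  78  85  85  83  82  84  84  84  78  95]
 [174 175 175 176 175 176 175 175 175 173 157 118  87  80  60  46  43  44
   42  42  42  49  72  84  85  85  82  85  82  77  87 147]
 [175 175 175 174 175 175 173 176 176 175 169 142  96  71  47  41  41  45
   41  41  42  48  72  85  83  84  82  84  81  88 142 170]
 [174 175 175 175 176 173 176 176 176 175 177 169 137  83  48  43  43  41
   42  42  47  65  82  82  84  84  82  74  78 103 159 176]
 [173 176 175 174 175 176 174 176 176 175 177 176 168 130  72  49  41  44
   41  42  45  69  84  85  82  81  72  70  97 150 173 176]]
```

>>> servo_tool(targets=[[-1,[-2,-1.4,4],0],[-1,[-4,-2.5,8],0],[-1,[-4.5,-2.6,12],0],[-1,[-4.5,-2.6,14.5],0],[-1,[-4.5,-2.6,15.5],0],[-1,[-4.5,-2.6,15.5],0],[-1,[-4.5,-2.6,15.5],0],[-1,[-4.5,-2.6,15.5],0]])

```text
t: 31.35
tool_pos: [465.4, 276.3, 200.9]
orientation: [3.141, 0.0, 1.571]
ft_force: [0.0, -0.3, -0.9]
width: 0.207
grip_force: 108.8
```

```bash
python3 - <<'E'
from h import *
np.set_printoptions(precision=1,suppress=True,linewidth=200)
s=grab('scene','s8');t=grab('top','t8');t0=load('t0');s0=load('s0')
o=env.get_obs();print(o['t'],o['tool_pos'],o['orientation'],o['ft_force'])
g=lambda f:cv2.cvtColor(f['img'],cv2.COLOR_RGB2GRAY)
print(g(t)[230:250,132:158]);print(g(s)[145:172,326:354])
# bystanders unchanged: mean abs diff in patches (scene/top)
for n,A,B,x,y,w in[('bottle t',t,t0,430,130,35),('cup t',t,t0,135,130,35),('bottle s',s,s0,165,298,35),('cup s',s,s0,390,185,30),('rack s',s,s0,232,165,45),('rack t',t,t0,250,195,45)]:
    print(n,np.abs(A['img'][y:y+w,x:x+w].astype(float)-B['img'][y:y+w,x:x+w]).mean())
E
python3 beads.py b8
```

```text
31.45 [465.4 276.2 200.8] [3.1 0.  1.6] [-0.5 -0.3 -1.4]
[[130 174 179 180 179 178 179 178 181 178 180 178 160 147 131 120 115 114 116 115 121 135 155 172 178 180]
 [115 172 176 180 179 178 179 179 179 177 174 158 125 106  93  90  86  88  89  87  91  97 110 133 149 172]
 [110 173 178 178 180 180 178 178 175 161 135 112  94  88  85  86  86  85  86  84  87  87  90  95 103 137]
 [108 171 178 179 178 178 180 176 159 125  99  88  86  86  87  85  83  85  86  87  87  85  86  86  86 100]
 [ 93 157 172 176 175 178 177 166 136 101  88  88  84  84  87  86  83  86  84  84  84  86  85  84  84  84]
 [ 50  92 109 134 152 164 171 147 116 109 104  94  88  85  84  84  80  82  82  85  85  84  86  86  85  87]
 [ 27  47  59  75  88 104 116 117 119 128 130 131 119  92  76  76  75  74  77  78  82  83  86  85  86  83]
 [ 32  41  43  46  50  54  62  71  83  95 109 130 131  96  68  66  68  71  68  68  75  80  84  85  86  83]
 [ 44  42  42  41  44  42  45  46  52  59  69  96 121 112  76  64  68  69  68  70  68  74  83  85  84  86]
 [ 80  65  58  53  45  42  43  42  42  42  47  78 118 119  80  52  60  67  72  7
[... 4106 characters left out ...]
164 163 163 159 153 145 134 124 114 111 109 109 109 109 108 109 109 108 108 109 109 109 108 107]]
bottle t 6.025034013605442
cup t 6.793741496598639
bottle s 2.269387755102041
cup s 2.6351851851851853
rack s 1.6171193415637861
rack t 7.227325102880658
top blue 24 [400.6 217.5] r 30 th 46
top blue 10 [399.1 227. ] r 25 th 88
top blue 54 [427.4 228.4] r 34 th 269
top blue 21 [410.8 240.5] r 27 th 177
top orange 49 [425.2 220. ] r 34 th 299
top orange 53 [424.3 236.6] r 32 th 236
top orange 6 [403.5 236. ] r 24 th 137
scene blue 26 [166.5 258. ] r 33 th 176
scene orange 26 [175.8 256.4] r 32 th 140
[465.33659159 276.20413308 200.81499675] [ 0.32319694 -0.19730055 -0.5757027 ] 108.84246110916138
```

```bash
python3 - <<'E'
from h import *
t=load('t8');s=load('s8')
E=[468.7,280.5]
for z in(60.5,69.5,84):print(z,np.round(proj(t,E+[z]),1),np.round(proj(s,E+[z]),1))
for p in[(142,239.3),(143,239.5)]:print(tri([(t,p),(s,(340.4,154.8))]))
E
```

```text
60.5 [146.5 240.4] [340.4 158.5]
69.5 [145.  239.9] [340.6 155.5]
84 [142.4 239.1] [340.9 150.6]
(array([468.05850815, 283.7390182 ,  71.22240447]), [np.float64(2.4692120722111945), np.float64(2.469212072211232)])
(array([468.22033871, 282.38695464,  71.43386959]), [np.float64(1.6063594442121292), np.float64(1.60635944421203)])
```

```bash
python3 -c "
from cell import env
print(env.get_obs()['joint_vel'].round(3));print(env.finish_job())"
```

```text
[ 0.001 -0.     0.001 -0.    -0.003  0.001]
the job is handed in; nothing more can be done
None
```

I handed the job in: the beads are stirred and all seven are still in the dish. The rod is held still, its foot about 15 mm above the green eye and centred to within about 2 mm. It leans about 2° from the stirring, which I left uncorrected. The rack, bottle and cup showed no sign of having moved.

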